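# Dry the stained specimen plates

## Task

Load the wet specimen plates into the plate dryer: draw the red-handled lock pin out of its bore and hang it in the open notch beside it, pull the tray fully out, and lay each glass plate, film side up, in the berth with the tag of its film's colour. Hold the plates by their edges only, never touching the film that covers their upper face. Then push the tray fully home, turn the timer knob clockwise until its bar lines up with the red mark a quarter turn from off, and leave everything else on the bench where it is.

Things in the scene. Friction and masses are not known exactly. Their poses are not given: they have to be found in the camera images.
- dryer: white plate dryer fixed to the bench: a hood 114 (x) x 298 (y) mm, roof top 106 mm above the bench, open towards its own -x (roughly towards the robot). Origin on the bench under the middle of the hood. The tray slides out along its -x. A yellow bracket, top 60 mm above the bench, 10 mm thick, stands beside its front left corner (+y) and carries the bore and the notch
- bore (a point): centre of the mouth of the 12 mm bore in the top of the yellow bracket; the pin goes down through it into a 13 mm hole in the tray's lug below (lug 30 to 42 mm above the bench)
- notch (a point): point on the bracket's top surface in the open side notch, 60 mm behind the bore along the dryer's +x. The notch is 16 mm wide (dryer x) and open towards the dryer's +y; its closed end lies 10 mm to the -y side of this point and its mouth 25 mm to the +y side. The pin hangs in it by its collar
- pin: steel lock pin with red handle. Origin at the underside of its collar (28 mm across, 6 mm thick), z up along the handle. Shaft 10 mm across reaches 55 mm below the origin; above the collar a handle 14 (pin x) x 36 (pin y) mm from 6 to 36 mm, with a cap 26 x 36 mm from 36 to 42 mm. At the start it stands in the bore, collar on the bracket
- tray (a joint): how far the tray is drawn out, m: 0 fully in, 0.110 fully out; slides along the dryer's -x and stays where left
- tray_handle (a point): on the axis of the tray's upright black post handle, 20 mm across, 10 mm below its top (top 80 mm above the bench, free from 40 mm up), in the middle of the tray's front
- timer (a joint): angle of the timer knob on the hood's roof, rad, growing clockwise from above: 0 off (bar along the dryer's x), 1.57 the bar points along the dryer's y, in line with the red mark. It starts between 0 and 0.3 and stays where left
- timer_grip (a point): on the knob's axis at the height to grip its bar; the bar runs along the dryer's x at joint value 0 and turns with the joint
- plate_green: glass specimen plate 90 (x) x 52 (y) x 6 (z) mm with a green film on its upper face; origin at the centre of its underside, z up. May be absent
- film_green: the wet green film on plate_green, 84 x 46 x 1.5 mm, covering the upper face (3 mm bare rim all round); origin at the centre of its underside. Must not be touched
- berth_green (a point): right (-y) berth of the tray, with a green tag at the tray's front: the plate's origin belongs here (34 mm above the bench), its x along the dryer's x, either way round. Two ledges, 16 mm above the tray's bed, carry the plate's ends; both long sides are free over 60 mm for the fingers. Walls and corner locators stand 10 mm above the ledges, 4 mm play each way
- plate_red: glass specimen plate 90 (x) x 52 (y) x 6 (z) mm with a red film on its upper face; origin at the centre of its underside, z up. May be absent
- film_red: the wet red film on plate_red, 84 x 46 x 1.5 mm, covering the upper face (3 mm bare rim all round); origin at the centre of its underside. Must not be touched
- berth_red (a point): middle berth of the tray, with a red tag at the tray's front: the plate's origin belongs here (34 mm above the bench), its x along the dryer's x, either way round. Two ledges, 16 mm above the tray's bed, carry the plate's ends; both long sides are free over 60 mm for the fingers. Walls and corner locators stand 10 mm above the ledges, 4 mm play each way
- plate_blue: glass specimen plate 90 (x) x 52 (y) x 6 (z) mm with a blue film on its upper face; origin at the centre of its underside, z up. May be absent
- film_blue: the wet blue film on plate_blue, 84 x 46 x 1.5 mm, covering the upper face (3 mm bare rim all round); origin at the centre of its underside. Must not be touched
- berth_blue (a point): left (+y) berth of the tray, with a blue tag at the tray's front: the plate's origin belongs here (34 mm above the bench), its x along the dryer's x, either way round. Two ledges, 16 mm above the tray's bed, carry the plate's ends; both long sides are free over 60 mm for the fingers. Walls and corner locators stand 10 mm above the ledges, 4 mm play each way
- dish: bystander, leave alone: clear shallow dish, 72 mm across, 18 mm high
- beaker: bystander, leave alone: glass beaker, 70 mm across, 90 mm high
- soap: bystander, leave alone: white bottle with red cap, 64 mm across, 200 mm high
- spatula: bystander, leave alone: spatula, 190 mm long, lying flat
- pencil_case: bystander, leave alone: blue pencil case, 70 x 190 x 45 mm
- stain_jar: bystander, leave alone: amber jar with black cap, 60 mm across, 85 mm high
- brush: bystander, leave alone: brush, 170 mm long, lying flat
Not all that is in view belongs to the job. What is shaped like the plate_green but black or grey is not meant.

How it is judged:
By the outcome, as a careful person would: the job done as asked, in the order asked, and still so for the second after the job is handed in, with the robot touching nothing.
Of plate_green, plate_red, plate_blue only 2 to 3 are there at a start; the rules pass over those that are not, and their reading is None.
At some moment in a run one of plate_green, plate_red, plate_blue may be knocked a few centimetres aside while the robot is not near it.
Once in a run the grip may slacken for a moment while it holds something.
It also fails if it takes over 210 s, if anything falls off the work surface, if the arm or the gripper's body presses on something with over 40 N, if the wrist force passes 120 N, or if a joint passes its speed limit or range.

## Robot

A 6-joint arm with a two-finger parallel gripper is mounted at the origin on the work surface. World frame = base frame: x ahead of the robot, y to its left, z up, the work surface at z = 0. Lengths are in m, angles in rad, forces in N, time in s.
With the tool pointing down it reaches from about 0.275 to 0.75 m from the base axis. Payload 10.2 kg.
Tool frame: the origin (TCP) lies midway between the tips of the shut fingers; the grasp point (between the pads) lies 19 mm behind it (env.hold_point_z is the distance from the TCP to the grasp point, in m); x points along the fingers, z is the direction in which the jaws open and shut, and the axes are right-handed (so a half turn about x gives the same grasp; the last joint's range is limited). The gripper opens to 85 mm and grips with 20 to 120 N. Pads are 22 mm wide; open, the fingers measure 114 mm over their backs; the gripper's body (76 mm by 85 mm) begins 54 mm behind the grasp point. The pads swing forward as they close: fully open they stand 13 mm farther back than shut.
Start: joints at [-1.474, 0.313, 1.498, -0, 1.331, -0.223], TCP at [0.165, -0.498, 0.231] pointing down, gripper open.
Joint ranges: [-2.94, 2.94], [-0.97, 2.17], [0.19, 2.56], [-1.23, 4.37], [0.02, 3.11], [-2.88, 2.88]. Speed limits (rad/s): [2.39, 2.39, 3.01, 3.14, 3.14, 3.14].

## Interface

Orientations are given as a unit quaternion [x, y, z, w].
In Python, from bench import env, kinematics, monitor, eyes, job gives the robot as it stands. The module is installed in compiled form; this text tells all that it offers. Calls block until the motion is done:
- env.reach(position, orientation): joint-space move of the TCP to a pose.
- env.movel(position, velocity=0.15, frame=None, guard=None): straight line of the TCP; frame=None keeps the orientation; velocity is the mean speed in m/s. With guard (N) it stops when the force on the tool has changed by that much, and returns True; else False.
- env.set_joints(angles): joint-space move.
- env.release() and env.close_gripper(effort=None): open the fingers fully, or close them until they stop; effort is the grip in N (None keeps the last).
- env.hold(seconds).
- kinematics.ik(position, orientation): joint angles nearest the present ones, or None.
- monitor.sense(): the state.
- eyes.grab_frame(name): name is "scene" or "top" or "wrist"; returns a dict with "frame" (400x640x3 uint8, red, green, blue), "mtx" (3x3 intrinsics, pixels), "view" (4x4, takes a point from world to camera coordinates). Camera axes: x right, y down, z forward; pixel columns grow to the right and rows downward; lengths in m; the calibration is good to about 2 mm. A picture is of the moment at which its call begins. There is no depth.
A pose or a line that the arm cannot do raises env.MotionError and nothing moves.
- job.hand_in(): hands the job in, once; it reports no verdict.
The state is a dict: "clock": time; "joints": joint angles; "qvel": joint speeds; "joint_efforts": joint torques, N m; "position": TCP position; "ee_rot": TCP orientation; "contact_force": force on the tool from outside, world axes, zero at the start; "ft_torque": the same for the moment, N m; "finger_gap": opening from 0.0 (shut) to 1.0 (fully open).
Only numpy, scipy, OpenCV 4.12 (cv2) and the standard library are available. Lean on these libraries where they do the work, as an engineer would, in place of code of your own. Each camera call takes 0.05 s, during which the arm holds its last target.

## Working session

There is one attempt and no reset: what is moved stays moved. The work goes in short steps, each a Python script; the robot and the scene stay as the last script left them, time stands still between calls to the robot, and variables do not carry over. Pictures are saved under pics/ and viewed, and the job is handed in when it is done.

```bash
ls; mkdir -p pics
python3 - <<'E'
from bench import env,kinematics,monitor,eyes,job
import cv2
for n in ["scene","top","wrist"]:
    f=eyes.grab_frame(n); cv2.imwrite(f"pics/a_{n}.png",f["frame"][:,:,::-1]); print(n,f["mtx"].round(1).tolist(),f["view"].round(4).tolist())
s=monitor.sense(); print({k:(v if not hasattr(v,'round') else v.round(3)) for k,v in s.items()}, env.hold_point_z)
E
```

```text
pics
scene [[379.4, 0.0, 319.5], [0.0, 379.4, 200.7], [0.0, 0.0, 1.0]] [[0.5794, 0.8147, -0.0211, -0.3408], [0.5071, -0.3807, -0.7733, -0.1797], [-0.6381, 0.4374, -0.6337, 1.5001], [0.0, 0.0, 0.0, 1.0]]
top [[493.5, 0.0, 319.3], [0.0, 493.5, 189.1], [0.0, 0.0, 1.0]] [[-0.0202, -0.9997, -0.0107, 0.0229], [-0.9849, 0.0217, -0.172, 0.5429], [0.1722, 0.0071, -0.985, 1.8201], [0.0, 0.0, 0.0, 1.0]]
wrist [[327.1, 0.0, 322.7], [0.0, 327.1, 203.4], [0.0, 0.0, 1.0]] [[0.3152, -0.949, -0.0015, -0.5252], [-0.9159, -0.3046, 0.2616, -0.0358], [-0.2488, -0.0811, -0.9652, 0.378], [0.0, 0.0, 0.0, 1.0]]
{'clock': 0.15, 'joints': array([-1.474,  0.313,  1.498, -0.   ,  1.331, -0.223]), 'qvel': array([-0.   , -0.001, -0.003,  0.002,  0.002, -0.002]), 'joint_efforts': array([ 1.0000e-03, -4.1237e+01, -2.5980e+01, -0.0000e+00,  3.0000e-03,
        0.0000e+00]), 'position': array([ 0.165, -0.498,  0.231]), 'ee_rot': array([ 0.414,  0.573, -0.414,  0.573]), 'contact_force': array([ 0.096,  0.029, -0.528]), 'ft_torque': array([-0.046,  0.028,  0.013]), 'finger_gap': 1.0012754590493789} 0.0187
```

View pics/a_scene.png

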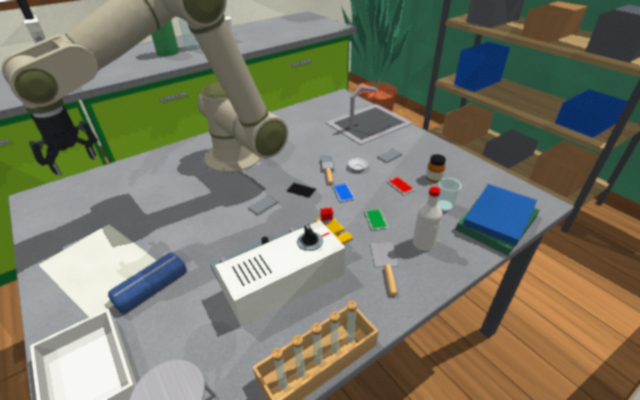

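View pics/a_top.png

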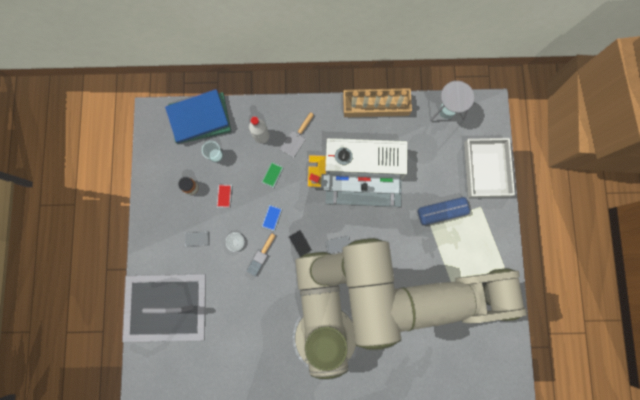

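View pics/a_wrist.png

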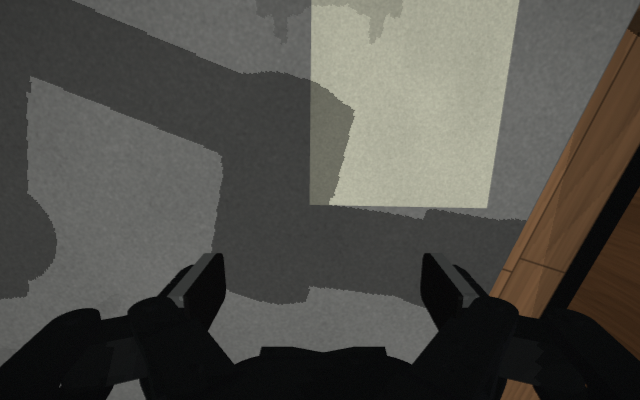

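The top view shows three plates: green (272,175), red (224,196) and blue (272,217). The lookalikes are a black plate (300,243), grey plates (340,240) and (198,239), and the spatula blades. For the red-handled pin at (315,180), the rivals are the red berth tag (364,180), the red timer mark (334,155) and the soap cap. Next I'll check these in a close crop.

```bash
cat > h.py <<'E'
from bench import env,kinematics,monitor,eyes,job
import cv2, numpy as np
from scipy.spatial.transform import Rotation as R
def grab(n,save=None):
    f=eyes.grab_frame(n)
    if save: cv2.imwrite(f"pics/{save}.png",f["frame"][:,:,::-1])
    return f
def cast(f,uv,z):
    M=f["view"];Rm=M[:3,:3];c=-Rm.T@M[:3,3]
    d=Rm.T@np.linalg.inv(f["mtx"])@np.array([uv[0],uv[1],1.0])
    return c+d*(z-c[2])/d[2]
def proj(f,p):
    q=f["view"][:3,:3]@np.asarray(p)+f["view"][:3,3]; q=f["mtx"]@q; return q[:2]/q[2]
def down(yaw):
    "tool x down, jaw axis (tool z) along world yaw"
    z=np.array([np.cos(yaw),np.sin(yaw),0]);x=np.array([0,0,-1.]);y=np.cross(z,x)
    return R.from_matrix(np.c_[x,y,z]).as_quat()
def crop(f,u0,u1,v0,v1,s,name):
    c=f["frame"][v0:v1,u0:u1,::-1]; cv2.imwrite(f"pics/{name}.png",cv2.resize(c,None,fx=s,fy=s,interpolation=cv2.INTER_CUBIC))
def colmask(f,col):
    h=cv2.cvtColor(f["frame"],cv2.COLOR_RGB2HSV);H,S,V=[h[...,i].astype(int) for i in range(3)]
    if col=="green": m=(H>50)&(H<80)
    elif col=="blue": m=(H>100)&(H<125)
    elif col=="red": m=(H<8)|(H>172)
    elif col=="yellow": m=(H>18)&(H<32)
    return (m&(S>140)&(V>60)).astype(np.uint8)
def rects(f,col,z,amin=30):
    out=[]
    cs,_=cv2.findContours(colmask(f,col),cv2.RETR_EXTERNAL,cv2.CHAIN_APPROX_NONE)
    for c in cs:
        if cv2.contourArea(c)<amin: continue
        P=np.array([cast(f,p[0],z)[:2] for p in c],np.float32)
        r=cv2.minAreaRect(P*1000); bx=cv2.boxPoints(r)
        e0,e1=bx[1]-bx[0],bx[2]-bx[1]; e=e0 if np.linalg.norm(e0)>np.linalg.norm(e1) else e1
        m=cv2.moments(c)
        out.append(dict(px=(m["m10"]/m["m00"],m["m01"]/m["m00"]),c=np.array(r[0])/1000,size=sorted(r[1]),yaw=np.arctan2(e[1],e[0])%np.pi))
    return out
def pr(s=None):
    s=monitor.sense(); print("t",round(s["clock"],2),"pos",s["position"].round(4),"F",s["contact_force"].round(2),"gap",round(s["finger_gap"],3)); return s
E
python3 - <<'E'
from h import *
f=grab("top"); crop(f,180,420,120,260,3,"b_top")
for c in ["green","blue","red","yellow"]:
    for r in rects(f,c,0.007,15): print(c,np.round(r["px"],1),r["c"].round(3),np.round(r["size"],1),round(r["yaw"],3))
f=grab("scene"); crop(f,200,480,140,300,2.8,"b_scene")
E
```

```text
green [271.8 174.2] [0.613 0.195] [35.3 72.4] 2.68
blue [271.3 217.3] [0.445 0.198] [41.3 78.7] 2.798
blue [196.4 115.4] [0.86  0.495] [152.8 213.5] 1.884
red [223.7 195.6] [0.533 0.382] [39.7 75.8] 3.074
red [314.1 177.7] [0.596 0.031] [21.2 34.8] 1.162
red [254.1 120.1] [0.834 0.265] [23.9 25.1] 0.002
yellow [313.2 183.9] [0.572 0.033] [21.6 49.6] 1.348
yellow [317.4 164.9] [0.642 0.021] [66.1 79.8] 3.119
```

View pics/b_top.png

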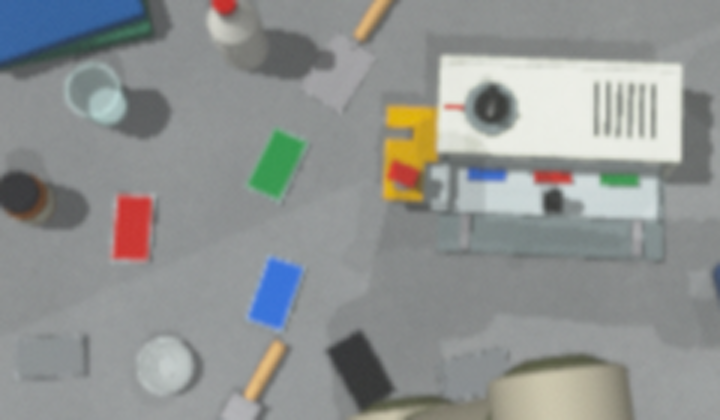

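View pics/b_scene.png

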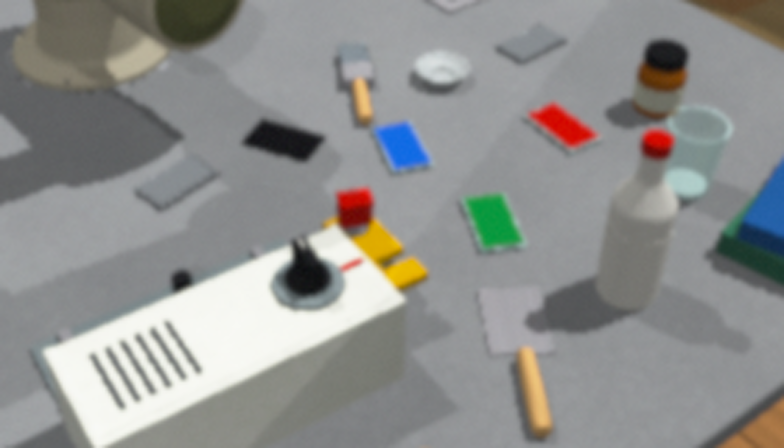

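Run:
```python
from h import *
s=monitor.sense(); Rm=R.from_quat(s["ee_rot"]).as_matrix(); f=grab("wrist")
c=-f["view"][:3,:3].T@f["view"][:3,3]; print("tool axes",Rm.round(3).tolist(),"cam in tool",(Rm.T@(c-s["position"])).round(4))
for yaw in (np.pi/2,-np.pi/2):
  for p in ([.52,-.1,.42],[.52,-.1,.36]):
    q=kinematics.ik(p,down(yaw)); print(yaw,p,None if q is None else np.round(q,2))
```

```text
tool axes [[-0.0, 0.949, 0.314], [0.001, 0.314, -0.949], [-1.0, 0.0, -0.001]] cam in tool [-0.1426  0.0648  0.0008]
1.5707963267948966 [0.52, -0.1, 0.42] [-0.41  0.28  1.06 -0.    1.8  -1.98]
1.5707963267948966 [0.52, -0.1, 0.36] [-0.41  0.27  1.22 -0.    1.65 -1.98]
-1.5707963267948966 [0.52, -0.1, 0.42] [-0.41  0.28  1.06 -0.    1.8   1.16]
-1.5707963267948966 [0.52, -0.1, 0.36] [-0.41  0.27  1.22 -0.    1.65  1.16]
```

Run:
```python
from h import *
env.reach([.53,-.10,.40],down(-np.pi/2)); pr()
f=grab("wrist","c1_wrist"); np.savez("c1.npz",**f)
env.reach([.53,.16,.40],down(-np.pi/2)); pr()
f=grab("wrist","c2_wrist"); np.savez("c2.npz",**f)
```

```text
t 2.33 pos [ 0.5299 -0.1007  0.3996] F [0.39 0.46 1.26] gap 1.002
t 3.4 pos [0.5303 0.1589 0.3999] F [-0.2  -0.63 -0.77] gap 0.999
```

View pics/c1_wrist.png

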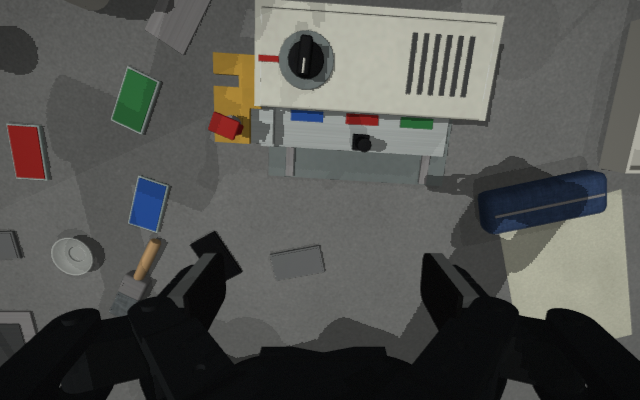

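View pics/c2_wrist.png

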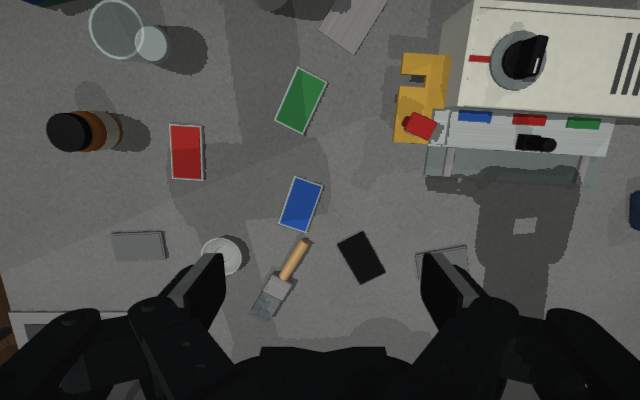

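Run:
```python
from h import *
f=dict(np.load("c1.npz")); crop(f,200,360,40,190,4,"c1_crop"); crop(f,240,520,0,190,2.8,"c1_crop2")
f=dict(np.load("c2.npz")); crop(f,380,560,40,190,4,"c2_crop")
for n in("c1","c2"):
  f=dict(np.load(n+".npz"))
  for c in ["green","blue","red"]:
    for r in rects(f,c,0.0075,60): print(n,c,np.round(r["px"],1),r["c"].round(4),np.round(r["size"],1),round(r["yaw"],3))
```

```text
c1 green [416.5 123.1] [ 0.5817 -0.2504] [12.4 49.1] 1.51
c1 green [134.3  99.8] [0.6159 0.1926] [44.  81.4] 2.685
c1 blue [147.3 203.9] [0.4475 0.1961] [45.2 83.5] 2.799
c1 blue [306.9 115.5] [ 0.5933 -0.0762] [15.2 49.6] 1.51
c1 red [ 26.2 151.4] [0.5357 0.3802] [45.9 83.2] 3.075
c1 red [361.7 119.1] [ 0.5879 -0.1632] [15.3 49.5] 1.571
c1 red [223.7 125.4] [0.5775 0.0551] [30.8 46. ] 1.167
c1 red [268.3  58. ] [ 0.6773 -0.0198] [ 7.7 28.8] 1.504
c2 green [583.4 123.4] [ 0.5818 -0.2562] [12.4 50.8] 1.517
c2 green [300.2 100.1] [0.6162 0.1929] [43.3 81.1] 2.684
c2 blue [300.1 204.2] [0.4478 0.1962] [44.6 83.1] 2.804
c2 blue [474.9 115.7] [ 0.5934 -0.0827] [15.6 51. ] 1.497
c2 red [185.8 151.7] [0.5361 0.3802] [44.9 82.8] 3.075
c2 red [529.2 119.2] [ 0.588  -0.1695] [15.3 51.1] 1.506
c2 red [419.1 125.2] [0.5794 0.0056] [30.8 50.4] 1.164
c2 red [479.6  58.2] [ 0.6774 -0.0793] [ 7.9 30.5] 1.509
```

View pics/c1_crop.png

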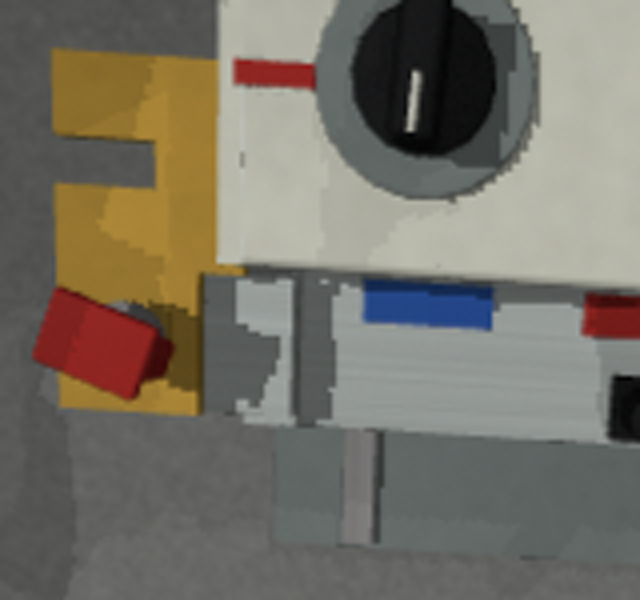

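View pics/c1_crop2.png

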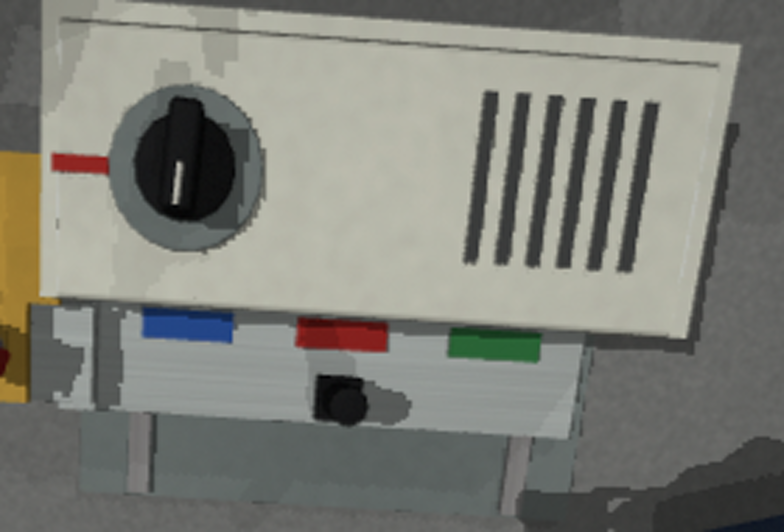

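View pics/c2_crop.png

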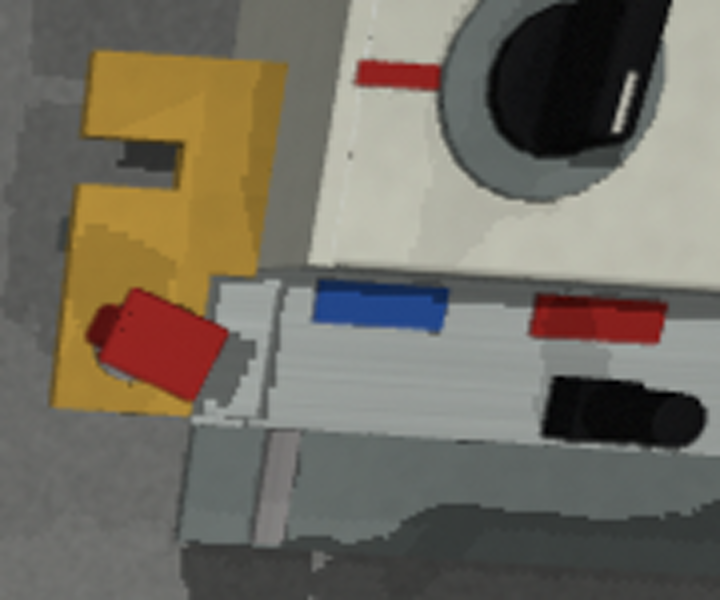

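Run:
```python
from h import *
f1=dict(np.load("c1.npz"));f2=dict(np.load("c2.npz"))
A=lambda u,v:(200+(u-1.5)/4,40+(v-1.5)/4); B=lambda u,v:(240+(u-.9)/2.8,(v-.9)/2.8); C=lambda u,v:(380+(u-1.5)/4,40+(v-1.5)/4)
def P(n,f,px,z): print(n,np.round(px,1),cast(f,px,z).round(4))
fl=cast(f1,B(42,297),.106);fr=cast(f1,B(688,338),.106);br=cast(f1,B(740,45),.106)
print("roof",fl.round(4),fr.round(4),br.round(4),"front len",np.linalg.norm(fl-fr),"depth",np.linalg.norm(br-fr))
yd=(fl-fr)/np.linalg.norm(fl-fr); psi=np.arctan2(-yd[0],yd[1]); xd=np.array([yd[1],-yd[0],0]); print("psi front",psi, "psi side",np.arctan2(*(br-fr)[[1,0]]))
print("centre",(fl+fr)/2+0.057*xd)
P("fl c2",f2,C(310,265),.106)
P("handle c1",f1,B(349,405),.08);P("handle c2",f2,C(681,420),.08)
for c in [(60,288),(158,318),(135,398),(35,357)]: P("cap c1",f1,A(*c),.102)
for c in [(137,288),(228,330),(193,402),(100,357)]: P("cap c2",f2,C(*c),.102)
P("notchclosed c1",f1,A(155,163),.06);P("notch mouth c1",f1,A(53,160),.06)
P("notchclosed c2",f2,C(182,165),.06);P("notch mouth c2",f2,C(81,160),.06)
P("br front-left c1",f1,A(60,408),.06);P("br front-left c2",f2,C(52,405),.06);P("fr right c2",f2,C(190,414),.06)
P("br back-left c1",f1,A(52,49),.06);P("back-left c2",f2,C(93,52),.06)
P("knob disc c1",f1,B(186,168),.106);P("mark c1 l",f1,B(52,162),.106);P("mark r",f1,B(110,165),.106)
P("disc c2",f2,C(551,85),.106)
P("bar near c1",f1,B(178,205),.136);P("bar far",f1,B(187,100),.136)
```

```text
roof [ 0.6056 -0.0148  0.106 ] [ 0.5875 -0.312   0.106 ] [ 0.7087 -0.3183  0.106 ] front len 0.2977718066340018 depth 0.12140349384944868
psi front -0.06104585018490717 psi side -0.05247673691238377
centre [ 0.6534581  -0.16684374  0.106     ]
fl c2 [457.1 105.9] [ 0.606  -0.0143  0.106 ]
handle c1 [364.3 144.3] [ 0.5547 -0.1598  0.08  ]
handle c2 [549.9 144.6] [ 0.5547 -0.1596  0.08  ]
cap c1 [214.6 111.6] [0.5985 0.0384 0.102 ]
cap c1 [239.1 119.1] [0.589  0.0072 0.102 ]
cap c1 [233.4 139.1] [0.5634 0.0166 0.102 ]
cap c1 [208.4 128.9] [0.5766 0.0485 0.102 ]
cap c2 [413.9 111.6] [0.599  0.0395 0.102 ]
cap c2 [436.6 122.1] [0.5858 0.0088 0.102 ]
cap c2 [427.9 140.1] [0.5626 0.0183 0.102 ]
cap c2 [404.6 128.9] [0.5772 0.05   0.102 ]
notchclosed c1 [238.4  80.4] [0.6405 0.0152 0.06  ]
notch mouth c1 [212.9  79.6] [0.6415 0.0505 0.06  ]
notchclosed c2 [425.1  80.9] [0.6404 0.0156 0.06  ]
notch mouth c2 [399.9  79.6] [0.6421 0.0507 0.06  ]
br front-left c1 [214.6 141.6] [0.5568 0.0554 0.06  ]
br front-left c2 [392.6 140.9] [0.5584 0.0561 0.06  ]
fr right c2 [427.1 143.1] [0.5552 0.0057 0.06  ]
br back-left c1 [212.6  51.9] [0.6768 0.0477 0.06  ]
back-left c2 [402.9  52.6] [0.6765 0.0487 0.06  ]
knob disc c1 [306.1  59.7] [ 0.6602 -0.0812  0.106 ]
mark c1 l [258.2  57.5] [ 0.6626 -0.0223  0.106 ]
mark r [279.   58.6] [ 0.6614 -0.0478  0.106 ]
disc c2 [517.4  60.9] [ 0.6593 -0.083   0.106 ]
bar near c1 [303.2  72.9] [ 0.6415 -0.0791  0.136 ]
bar far [306.5  35.4] [ 0.6811 -0.0834  0.136 ]
```

Both views agree to about 1 mm: pin and bore at (0.5813, 0.0288), notch at (0.641, 0.0254), dryer yaw about −0.06. I'm taking the true plates as the red, green and blue ones with a light rim, and the pin as the red block on the yellow bracket. Pin first, gripped across its 36 mm width.

Run:
```python
from h import *
px,py=.5813,.0288; yaw=1.16
env.release()
env.reach([px,py,.20],down(yaw)); 
print(env.movel([px,py,.066],velocity=.12,guard=15)); pr()
env.close_gripper(80); pr()
grab("wrist","d1")
env.movel([px,py,.135],velocity=.08); pr()
grab("wrist","d2"); grab("scene","d3")
```

```text
False
t 7.44 pos [0.5817 0.0288 0.0667] F [0.69 0.54 0.2 ] gap 0.995
t 7.96 pos [0.5816 0.0288 0.0664] F [-0.95  0.51  4.41] gap 0.408
t 9.03 pos [0.581  0.0288 0.1344] F [-0.37  0.53 -0.07] gap 0.41
```

View pics/d1.png

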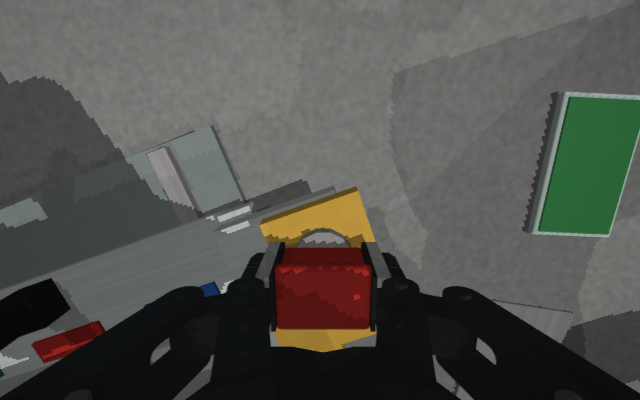

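View pics/d2.png

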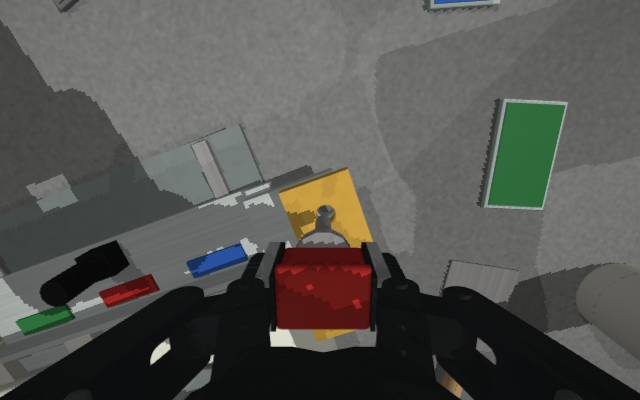

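Run:
```python
from h import *
n=np.array([.6411,.0256])
env.reach([.5813,.0288,.137],down(.55)); env.reach([n[0],n[1],.137],down(-.06)); s=pr()
grab("wrist","e1"); f=grab("scene"); crop(f,260,440,150,290,4,"e2"); f=grab("top"); crop(f,260,420,120,220,4.5,"e3")
```

```text
t 10.4 pos [0.6407 0.0257 0.1367] F [ 0.62  0.13 -0.03] gap 0.41
```

View pics/e1.png

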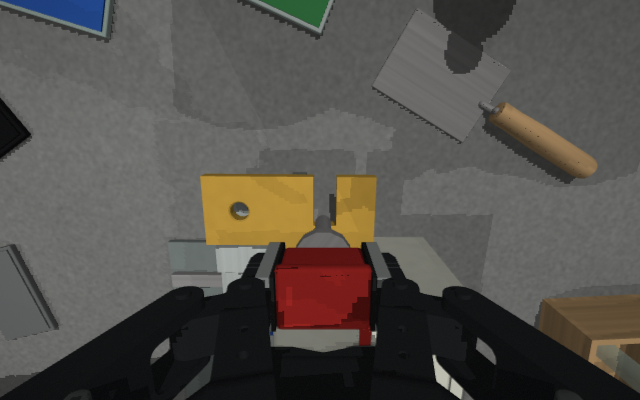

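View pics/e2.png

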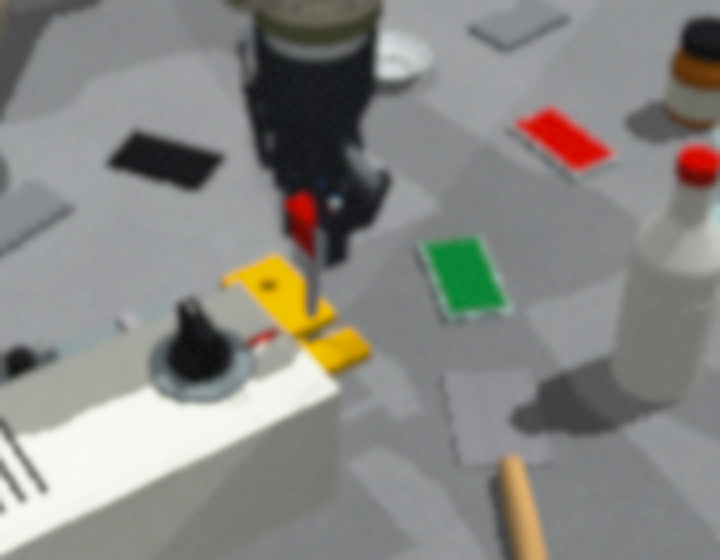

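Run:
```python
from h import *
f=grab("wrist"); np.savez("e.npz",**f); crop(f,190,390,160,260,4,"e4")
```

```text
(no output)
```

View pics/e4.png

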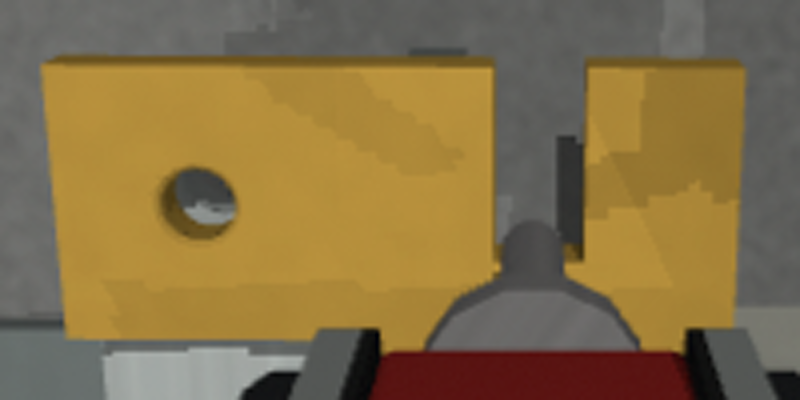

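Run:
```python
from h import *
f=dict(np.load("e.npz")); D=lambda u,v:(190+(u-1.5)/4,160+(v-1.5)/4)
for n,p,z in [("L mouth",(494,65),.06),("R mouth",(586,65),.06),("L end",(494,258),.06),("R end",(583,258),.06),("bore",(200,203),.06),("pin tip mid",(532,240),.073)]: print(n,cast(f,D(*p),z).round(4))
print(pr()["position"])
```

```text
L mouth [0.6346 0.0509 0.06  ]
R mouth [0.6502 0.05   0.06  ]
L end [0.6324 0.0163 0.06  ]
R end [0.6481 0.0154 0.06  ]
bore [0.5816 0.0294 0.06  ]
pin tip mid [0.6395 0.0235 0.073 ]
t 10.6 pos [0.6408 0.0257 0.1372] F [ 0.28 -0.28 -0.1 ] gap 0.41
[0.64076163 0.02568325 0.13721884]
```

Run:
```python
from h import *
env.movel([.6418,.0258,.137]); 
g=env.movel([.6418,.0258,.0675],velocity=.06,guard=12); print(g); s=pr()
f=grab("wrist","g1")
```

```text
False
t 12.16 pos [0.642  0.0258 0.068 ] F [-0.22  0.96 -0.9 ] gap 0.409
```

View pics/g1.png

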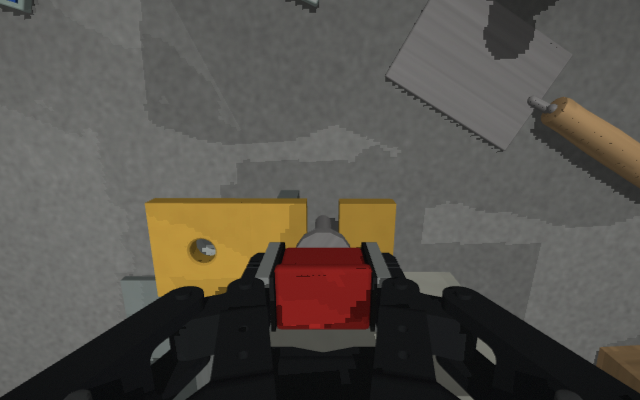

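Inserted in the notch with the collar about 1 mm above the bracket. Setting it down and releasing.

Run:
```python
from h import *
print(env.movel([.6418,.0258,.0655],velocity=.03,guard=8)); pr()
env.release(); pr()
env.movel([.6418,.0258,.20],velocity=.2); 
env.reach([.53,-.10,.40],down(-np.pi/2)); pr()
f=grab("wrist","g2"); np.savez("g2.npz",**f); crop(f,200,360,40,190,4,"g3")
```

```text
False
t 12.46 pos [0.6423 0.0258 0.0664] F [-0.01  1.02  4.95] gap 0.407
t 13.01 pos [0.6418 0.0258 0.0654] F [ 0.92 -0.65  0.44] gap 0.998
t 14.97 pos [ 0.5302 -0.0998  0.3987] F [ 0.55 -0.65 -0.47] gap 0.995
```

View pics/g3.png

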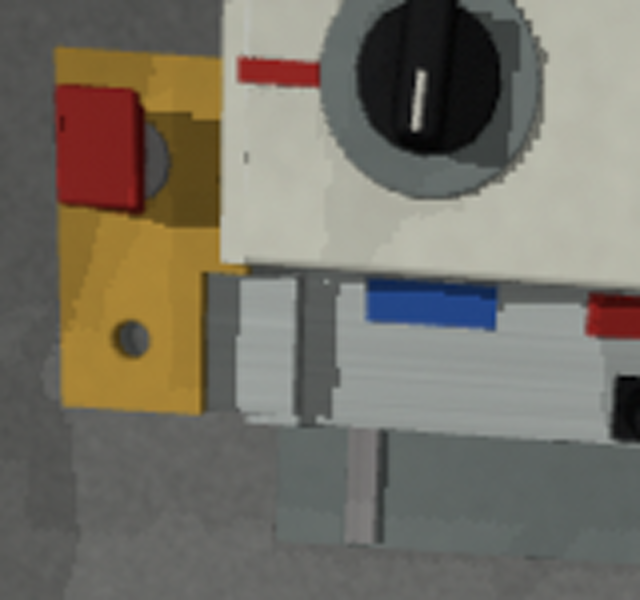

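The pin hangs upright in the notch and the bore is empty. Next, pull the tray.

Run:
```python
from h import *
psi=-.061; xd=np.array([np.cos(psi),np.sin(psi),0]); h=np.array([.5547,-.1597,.055]); q=down(-np.pi/2+psi)
env.reach(h+[0,0,.1],q); print(env.movel(h,velocity=.12,guard=12)); pr()
env.close_gripper(60); pr()
f=grab("wrist","h1")
g=env.movel(h-xd*.100,velocity=.07,guard=25); print(g); pr()
g=env.movel(h-xd*.116,velocity=.03,guard=15); print(g); s=pr(); print("drawn",np.dot(h-s["position"],xd))
```

```text
False
t 17.0 pos [ 0.5552 -0.1599  0.0559] F [ 0.27 -0.37 -0.41] gap 0.999
t 17.62 pos [ 0.5548 -0.1587  0.0554] F [-0.09  5.64  4.68] gap 0.214
False
t 19.25 pos [ 0.4548 -0.1524  0.0553] F [-0.81  9.21  5.38] gap 0.213
True
t 19.68 pos [ 0.445  -0.1517  0.0554] F [3.55 1.49 0.78] gap 0.214
drawn 0.10994994456666157
```

View pics/h1.png

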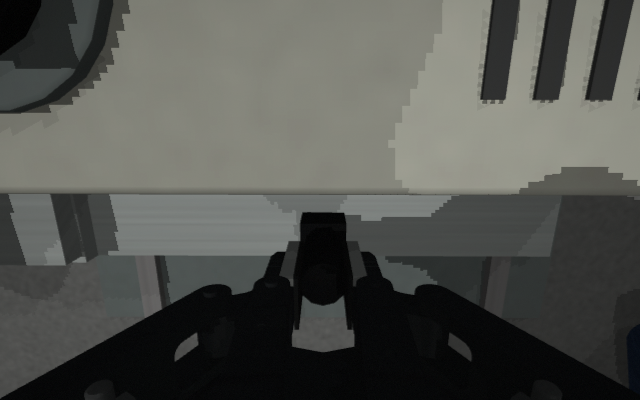

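Run:
```python
from h import *
env.release(); s=pr(); env.movel([s["position"][0],s["position"][1],.2],velocity=.2)
env.reach([.47,-.15,.33],down(-np.pi/2)); pr()
f=grab("wrist","i1"); np.savez("i1.npz",**f)
env.reach([.53,.16,.40],down(-np.pi/2))
f=grab("wrist","i2"); np.savez("i2.npz",**f)
```

```text
t 20.34 pos [ 0.4444 -0.1516  0.055 ] F [-0.56 -0.68 -0.55] gap 0.999
t 21.81 pos [ 0.4699 -0.1499  0.3289] F [-1.32 -0.25 -1.  ] gap 1.0
```

View pics/i1.png

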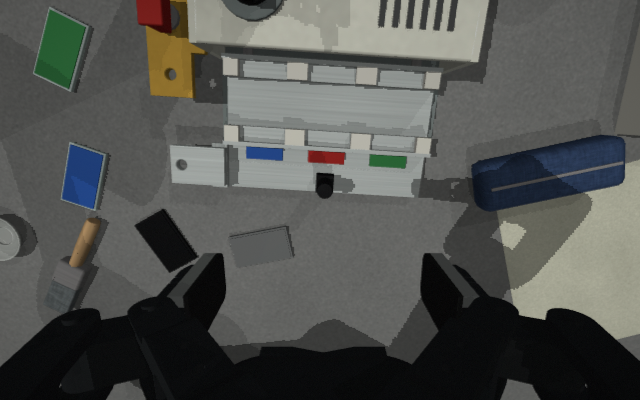

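View pics/i2.png

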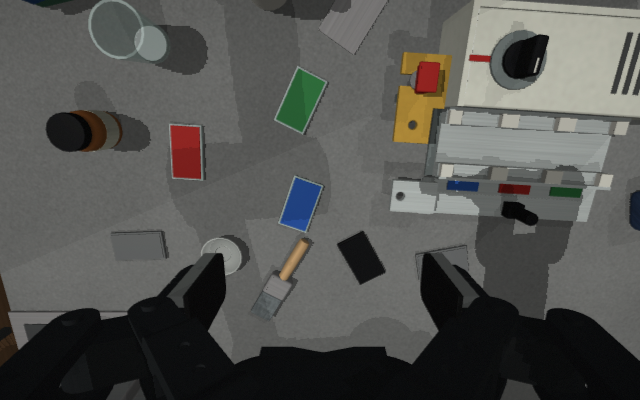

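Run:
```python
from h import *
f=dict(np.load("i1.npz")); crop(f,210,450,45,205,3.3,"i3")
f=dict(np.load("i2.npz"));crop(f,380,640,90,230,3,"i4")
```

```text
(no output)
```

View pics/i3.png

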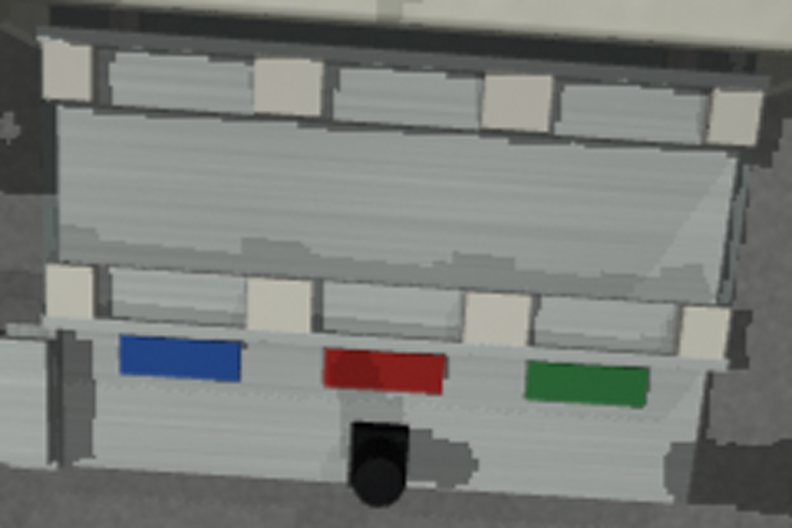

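View pics/i4.png

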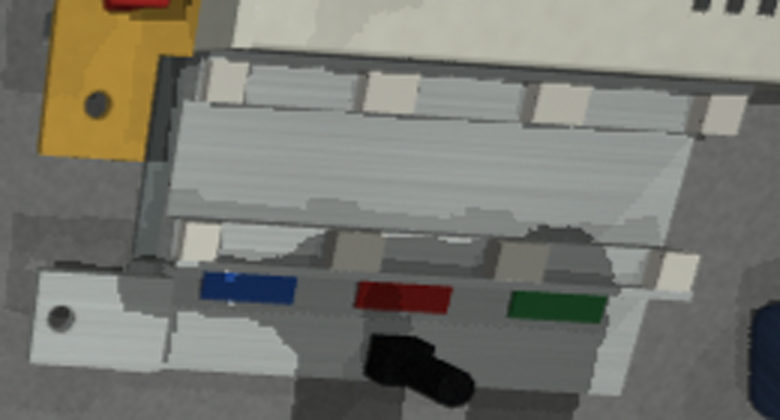

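Run:
```python
from h import *
f=dict(np.load("i1.npz")); k=3.3
Q=lambda u,v:(210+(u-1.1)/k,45+(v-1.1)/k)
bl=dict(B1=(42,92,38,100),B2=(256,323,57,114),B3=(484,553,74,131),B4=(710,762,90,145),F1=(46,95,265,320),F2=(248,312,280,332),F3=(465,530,292,345),F4=(680,729,306,358))
C={}
for n,(a,b,c,d) in bl.items():
    C[n]=cast(f,Q((a+b)/2,(c+d)/2),.044); print(n,C[n].round(4), "w",np.linalg.norm(cast(f,Q(a,c),.044)-cast(f,Q(b,c),.044)).round(4),np.linalg.norm(cast(f,Q(a,c),.044)-cast(f,Q(a,d),.044)).round(4))
red=np.mean([C[i] for i in("B2","B3","F2","F3")],0); print("red",red)
d=C["B2"]-C["B3"]+C["F2"]-C["F3"]; print("pitch",np.linalg.norm(d)/2,"psi",np.arctan2(-d[0],d[1]))
d=C["B2"]-C["F2"]+C["B3"]-C["F3"]; print("rowgap",np.linalg.norm(d)/2,"psi",np.arctan2(d[1],d[0]))
for n,(u,v) in dict(blue=(181,358),red=(384,371),green=(587,384)).items(): print("tag",n,[cast(f,Q(u,v),z).round(4) for z in(.03,.04)])
# i2 check
g=dict(np.load("i2.npz"));S=lambda u,v:(380+(u-1)/3,90+(v-1)/3)
for n,p in dict(B2=(393,92),B3=(564,104),F2=(358,249),F3=(522,260)).items(): print("i2",n,cast(g,S(*p),.044).round(4))
print("handle",cast(f,Q(379,480),.08).round(4))
for c in ["green","blue","red"]:
    for r in rects(g,c,0.0075,400): print(c,np.round(r["px"],1),r["c"].round(4),np.round(r["size"],1),round(r["yaw"],3))
print("roof front",cast(f,Q(58,5),.106),cast(f,Q(780,46),.106))
```

```text
B1 [ 0.5919 -0.0379  0.044 ] w 0.0183 0.0213
B2 [ 0.5862 -0.1197  0.044 ] w 0.0246 0.0197
B3 [ 0.5804 -0.2045  0.044 ] w 0.0254 0.0198
B4 [ 0.5752 -0.2856  0.044 ] w 0.0192 0.0193
F1 [ 0.5113 -0.0333  0.044 ] w 0.0189 0.021
F2 [ 0.5062 -0.1145  0.044 ] w 0.0247 0.0199
F3 [ 0.5015 -0.1992  0.044 ] w 0.0252 0.0204
F4 [ 0.4964 -0.2803  0.044 ] w 0.019 0.0202
red [ 0.5435871  -0.15948933  0.044     ]
pitch 0.08493337268422345 psi -0.06204523785807219
rowgap 0.07966011155423484 psi -0.06644853289538544
tag blue [array([ 0.4844, -0.0725,  0.03  ]), array([ 0.4856, -0.0743,  0.04  ])]
tag red [array([ 0.4792, -0.1551,  0.03  ]), array([ 0.4805, -0.1551,  0.04  ])]
tag green [array([ 0.474 , -0.2382,  0.03  ]), array([ 0.4754, -0.2363,  0.04  ])]
i2 B2 [ 0.5866 -0.1196  0.044 ]
i2 B3 [ 0.5808 -0.2049  0.044 ]
i2 F2 [ 0.5085 -0.1134  0.044 ]
i2 F3 [ 0.5028 -0.1986  0.044 ]
handle [ 0.4451 -0.153   0.08  ]
green [300.4  99.6] [0.6163 0.1928] [43.3 80.8] 2.683
blue [300.2 203.9] [0.4476 0.1961] [44.7 83.5] 2.804
red [185.7 151.4] [0.5361 0.3802] [44.9 82.9] 3.076
red [427.   76.9] [ 0.6499 -0.0019] [33.  44.7] 3.081
roof front [ 0.6020927  -0.05293404  0.106     ] [ 0.59047697 -0.27798716  0.106     ]
```

```bash
cat >> h.py <<'E'
PSI=-.062; XD=np.array([np.cos(PSI),np.sin(PSI),0]); YD=np.array([-np.sin(PSI),np.cos(PSI),0])
RED=np.array([.5436,-.1595,0]); BERTH=dict(red=RED,blue=RED+.085*YD,green=RED-.085*YD)
def plates(f):
    return {c:[r for r in rects(f,c,.0075,300) if 70<r["size"][1]<95 and 35<r["size"][0]<55] for c in("green","red","blue")}
def pick(c,yawlong,eff=45):
    yaw=yawlong-np.pi/2
    env.reach([c[0],c[1],.12],down(yaw)); 
    print("guard",env.movel([c[0],c[1],.02],velocity=.12,guard=10)); 
    print("guard",env.movel([c[0],c[1],-.0015],velocity=.04,guard=8)); a=pr()
    env.close_gripper(eff); a=pr(); return yaw
E
python3 - <<'E'
from h import *
f=grab("wrist"); P=plates(f)
for c in P:
    for r in P[c]: print(c,r["c"].round(4),np.round(r["size"],1),round(r["yaw"],3))
r=P["green"][0]; yaw=pick(r["c"],r["yaw"])
grab("wrist","j1")
env.movel([r["c"][0],r["c"][1],.10],velocity=.1); pr(); f=grab("wrist","j2"); np.savez("j2.npz",**f)
E
```

```text
green [0.6161 0.1929] [43.3 81.4] 2.685
red [0.5361 0.3802] [44.9 82.8] 3.075
blue [0.4477 0.1962] [45.  83.3] 2.795
guard False
guard False
t 27.1 pos [ 0.6162  0.1929 -0.0015] F [-0.19  0.04  0.18] gap 1.0
t 27.54 pos [ 0.6165  0.193  -0.0008] F [ 0.26 -0.87  5.3 ] gap 0.587
t 28.76 pos [0.6157 0.1929 0.0992] F [-0.97 -0.08 -0.91] gap 0.588
```

View pics/j1.png

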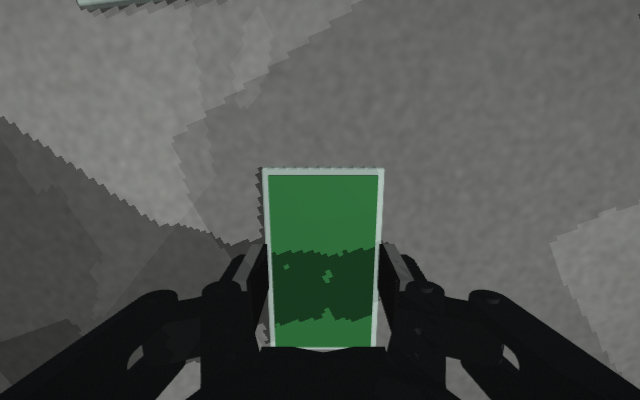

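View pics/j2.png

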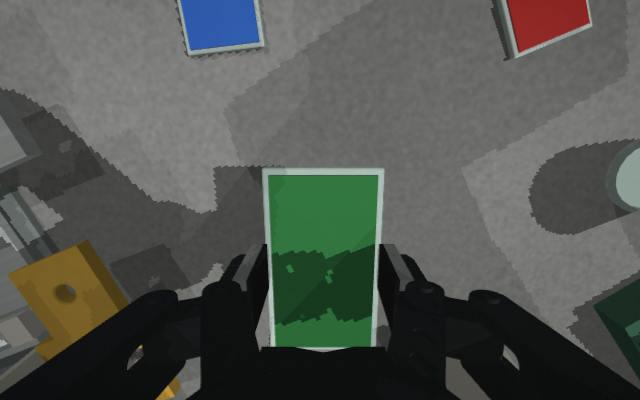

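```bash
cat >> h.py <<'E'
def held_off(f,s,zt,col):
    "offset of held film centre along tool y, from its camera-side short edge"
    m=colmask(f,col); rows=[np.where(m[:,u])[0] for u in range(300,345,5)]
    v=np.median([r[r>120].min() for r in rects_ok(rows)])
    T=R.from_quat(s["ee_rot"]).as_matrix(); p=cast(f,(322,v-.5),zt)
    return float((T.T@(p-s["position"]))[1]-.042), v
def rects_ok(rows): return [r for r in rows if (r>120).any()]
def place(col,off,zp,yaw=np.pi/2+PSI):
    b=BERTH[col]; q=down(yaw); ty=R.from_quat(q).as_matrix()[:,1]
    t=b-off*ty
    env.reach([t[0],t[1],.17],q); pr()
    print("g",env.movel([t[0],t[1],.065],velocity=.1,guard=15)); s=pr(); return t
E
python3 - <<'E'
from h import *
f=dict(np.load("j2.npz")); s=monitor.sense(); off,v=held_off(f,s,.1075,"green"); print("off",off,v)
env.movel([.6161,.1929,.17]); t=place("green",off,-.0008); print(t)
grab("wrist","k1"); g=grab("scene"); crop(g,200,400,160,300,4,"k2")
E
```

```text
off 0.0002453579915652204 176.0
t 31.06 pos [ 0.5389 -0.2436  0.1699] F [ 0.11  0.72 -0.67] gap 0.584
g False
t 32.26 pos [ 0.5389 -0.2446  0.0657] F [ 0.12  0.49 -0.81] gap 0.589
[ 0.53857826 -0.24435188  0.        ]
```

View pics/k1.png

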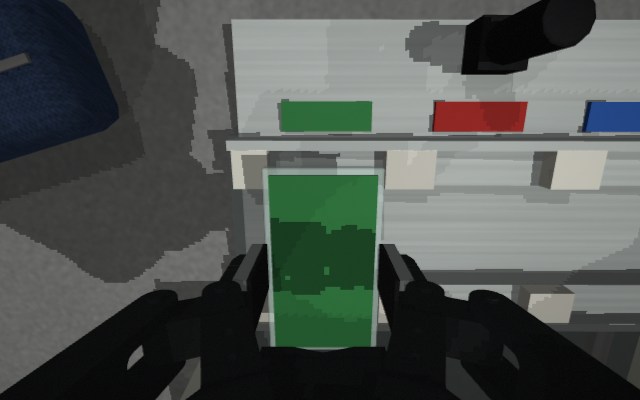

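Run:
```python
from h import *
f=grab("wrist"); np.savez("k.npz",**f); crop(f,220,450,90,250,3.4,"k3")
```

```text
(no output)
```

View pics/k3.png

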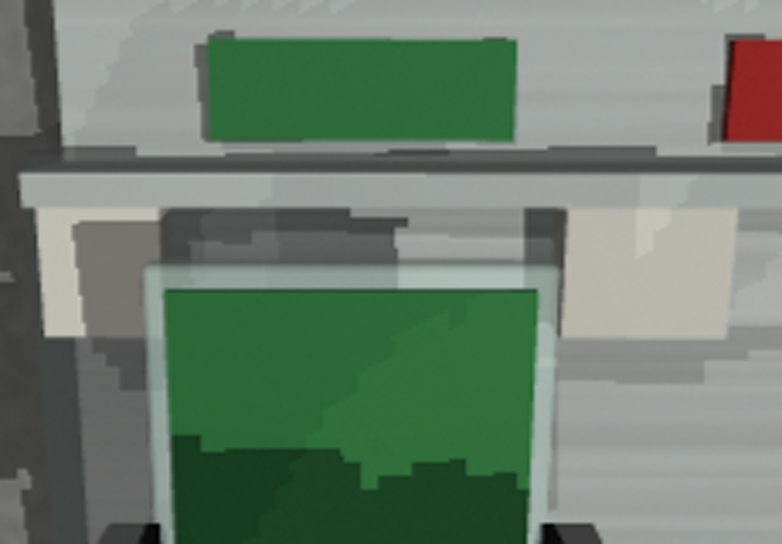

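Run:
```python
from h import *
f=dict(np.load("k.npz")); k=3.4; Q=lambda u,v:(220+(u-1.2)/k,90+(v-1.2)/k)
l=cast(f,Q(160,215),.044);r=cast(f,Q(567,215),.044); a=cast(f,Q(145,268),.072);b=cast(f,Q(558,268),.072); w=cast(f,Q(363,207),.044)
print(l,r,np.linalg.norm(l-r)); print("berth mid",(l+r)/2,"plate front mid",(a+b)/2,np.linalg.norm(a-b)); print("wall",w)
m=(a+b)/2; print("d along y",((l+r)/2-m)@YD, "wall->plate front along x",(m-w)@XD)
print("via berth centre front:", BERTH["green"]-.045*XD)
```

```text
[ 0.48841898 -0.2705758   0.044     ] [ 0.49206827 -0.21094485  0.044     ] 0.059742516350880834
berth mid [ 0.49024362 -0.24076033  0.044     ] plate front mid [ 0.4934618  -0.24274002  0.072     ] 0.050915576869917836
wall [ 0.48907543 -0.24076431  0.044     ]
d along y 0.0017764945699011855 wall->plate front along x 0.00450035947219786
via berth centre front: [ 0.49341984 -0.24154847  0.        ]
```

```bash
cat >> h.py <<'E'
def lower(t,zp):
    print("g",env.movel([t[0],t[1],.065],velocity=.05)); 
    print("g",env.movel([t[0],t[1],.034+zp+.004],velocity=.05,guard=10)); pr()
    print("g",env.movel([t[0],t[1],.034+zp+.0003],velocity=.02,guard=6)); pr()
E
python3 - <<'E'
from h import *
t=np.array([.5386,-.2443,0])+.0017*YD
lower(t,-.0008); grab("wrist","l1")
env.release(); pr(); env.movel([t[0],t[1],.10],velocity=.1); f=grab("wrist","l2")
E
```

```text
g False
g False
t 33.37 pos [ 0.5388 -0.2427  0.0373] F [ 0.18  0.19 -1.1 ] gap 0.584
g False
t 33.7 pos [ 0.5387 -0.2426  0.0335] F [-0.29  1.31  0.18] gap 0.586
t 34.2 pos [ 0.5387 -0.2426  0.0336] F [-0.26  0.71 -0.1 ] gap 0.999
```

View pics/l2.png

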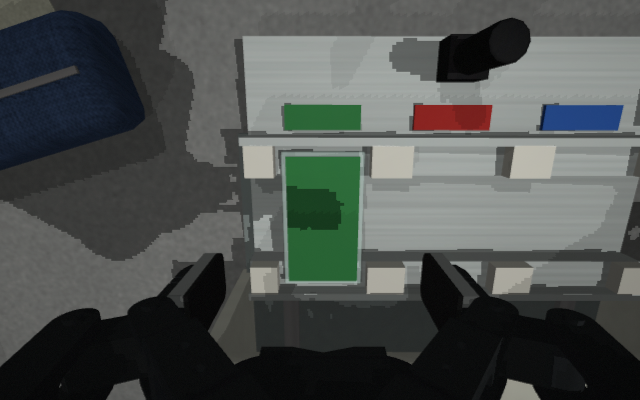

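Green is seated inside its locators. Red next, after a fresh look.

```bash
sed -i 's/RED=np.array(\[.5436,-.1595,0\])/RED=np.array([.5437,-.1583,0])/' h.py
python3 - <<'E'
from h import *
s=monitor.sense(); p=s["position"]; env.movel([p[0],p[1],.2],velocity=.25)
env.reach([.53,.16,.40],down(-np.pi/2)); f=grab("wrist","m0"); P=plates(f)
for c in P:
    for r in P[c]: print(c,r["c"].round(4),np.round(r["size"],1),round(r["yaw"],3))
r=[r for r in P["red"] if r["c"][1]>.06][0]; yaw=pick(r["c"],r["yaw"])
zp=pr()["position"][2]
env.movel([r["c"][0],r["c"][1],.10],velocity=.1); s=pr(); f=grab("wrist","m1")
off,v=held_off(f,s,s["position"][2]-zp+.0075,"red"); print("off",off,v)
env.movel([r["c"][0],r["c"][1],.17]); t=place("red",off,zp); print(t.tolist(),zp)
f=grab("wrist","m2"); np.savez("m.npz",**f); crop(f,220,450,90,250,3.4,"m3")
E
```

```text
green [ 0.5346 -0.2704] [47.9 87.2] 3.079
red [0.5361 0.3802] [44.9 82.9] 3.075
blue [0.4478 0.1962] [44.9 83.1] 2.799
guard False
guard False
t 42.81 pos [ 0.5362  0.3803 -0.0014] F [-0.2   0.57  0.  ] gap 1.003
t 43.24 pos [ 0.5365  0.3805 -0.0007] F [-0.23  0.17  5.68] gap 0.588
t 43.24 pos [ 0.5365  0.3805 -0.0007] F [-0.23  0.17  5.68] gap 0.588
t 44.41 pos [0.5358 0.3801 0.0992] F [-0.94 -0.55 -1.41] gap 0.584
off -9.613718280811201e-05 178.0
t 47.02 pos [ 0.5439 -0.1575  0.17  ] F [ 0.2   0.77 -0.95] gap 0.585
g False
t 48.22 pos [ 0.5439 -0.1585  0.0656] F [ 0.4   0.4  -0.62] gap 0.586
[0.543604047533675, -0.15829404331262908, 0.0] -0.0007124991722985072
```

View pics/m1.png

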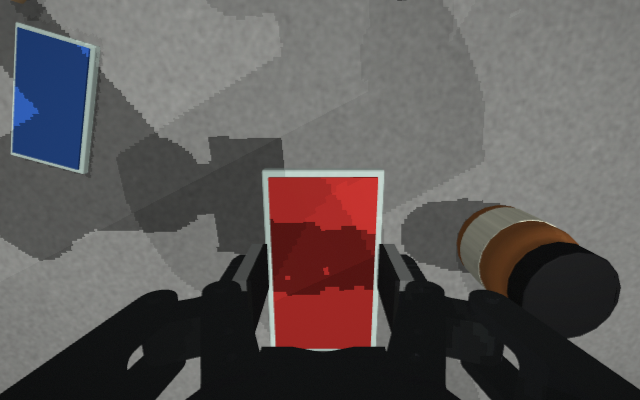

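View pics/m3.png

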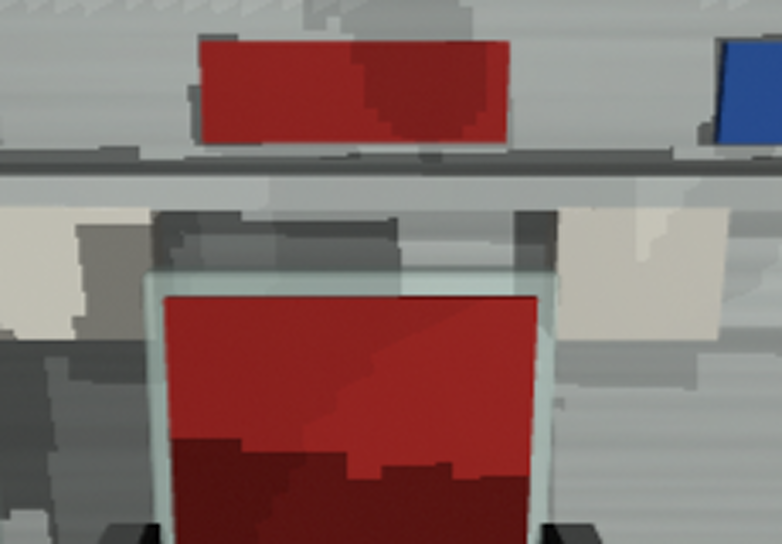

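Run:
```python
from h import *
t=np.array([.5436,-.1583,0])+.0005*YD-.0006*XD
lower(t,-.0007)
env.release(); pr(); env.movel([t[0],t[1],.10],velocity=.1); f=grab("wrist","n2")
env.movel([t[0],t[1],.2],velocity=.25)
env.reach([.53,.16,.40],down(-np.pi/2)); f=grab("wrist","n3"); P=plates(f)
for c in P:
    for r in P[c]: print(c,r["c"].round(4),np.round(r["size"],1),round(r["yaw"],3))
```

```text
g False
g False
t 49.22 pos [ 0.5431 -0.1578  0.0374] F [-0.2   0.56 -1.68] gap 0.582
g False
t 49.55 pos [ 0.543  -0.1577  0.0336] F [-0.15  0.13 -0.93] gap 0.585
t 50.0 pos [ 0.5431 -0.1578  0.0336] F [0.82 0.21 0.04] gap 0.999
green [ 0.5346 -0.2705] [47.9 87.3] 3.081
red [ 0.54   -0.1799] [48.6 88. ] 3.082
blue [0.4478 0.1963] [44.9 83.1] 2.8
```

View pics/n2.png

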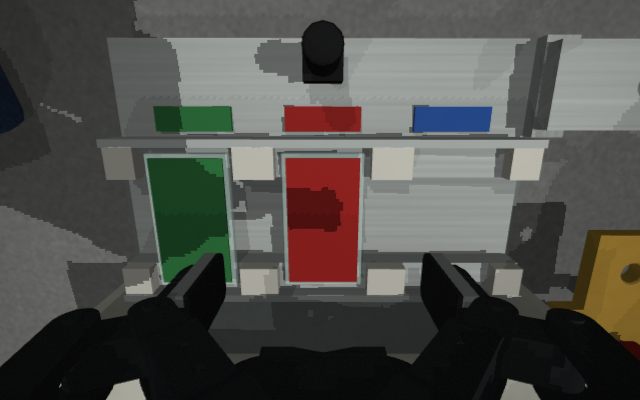

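View pics/n3.png

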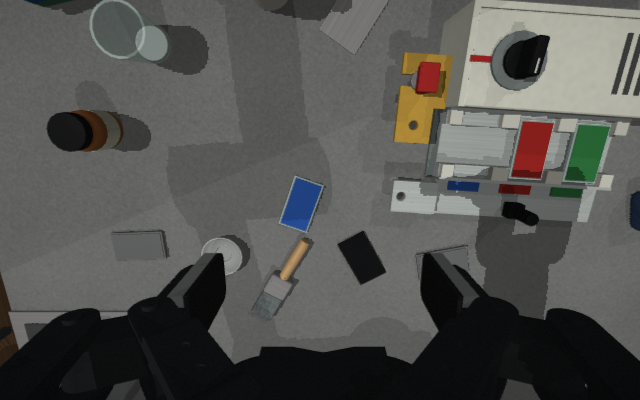

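Run:
```python
from h import *
f=grab("wrist"); r=plates(f)["blue"][0]; print(r["c"],r["yaw"])
yaw=pick(r["c"],r["yaw"])
zp=pr()["position"][2]
env.movel([r["c"][0],r["c"][1],.10],velocity=.1); s=pr(); f=grab("wrist","o1")
off,v=held_off(f,s,s["position"][2]-zp+.0075,"blue"); print("off",off,v)
env.movel([r["c"][0],r["c"][1],.17]); t=place("blue",off,zp); print(t.tolist(),zp)
f=grab("wrist","o2"); np.savez("o.npz",**f); crop(f,220,450,90,250,3.4,"o3")
```

```text
[0.447789   0.19627356] 2.799468
guard False
guard False
t 58.55 pos [ 0.4478  0.1963 -0.0015] F [-0.1   0.09  0.05] gap 1.0
t 58.99 pos [ 0.4479  0.1964 -0.0009] F [-2.52 -0.78  6.73] gap 0.585
t 58.99 pos [ 0.4479  0.1964 -0.0009] F [-2.52 -0.78  6.73] gap 0.585
t 60.16 pos [0.4474 0.1962 0.0994] F [ 0.07 -0.66 -1.89] gap 0.586
off 0.0004042747579271755 176.0
t 61.93 pos [ 0.5491 -0.0725  0.1696] F [-0.28  0.81 -0.75] gap 0.585
g False
t 63.13 pos [ 0.5497 -0.0736  0.0656] F [-0.67  0.78 -1.3 ] gap 0.585
[0.5493701223262494, -0.07348836665359365, 0.0] -0.0008571491331929512
```

View pics/o1.png

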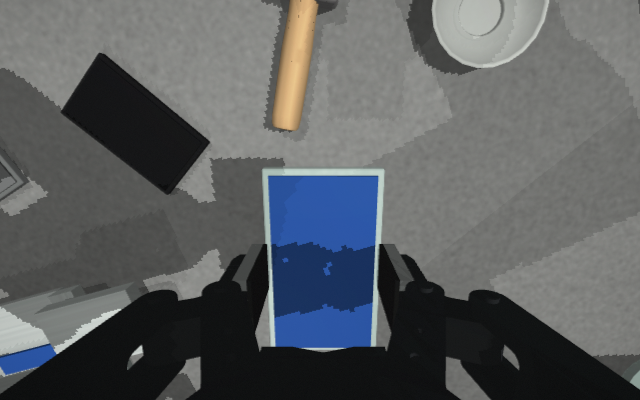

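View pics/o3.png

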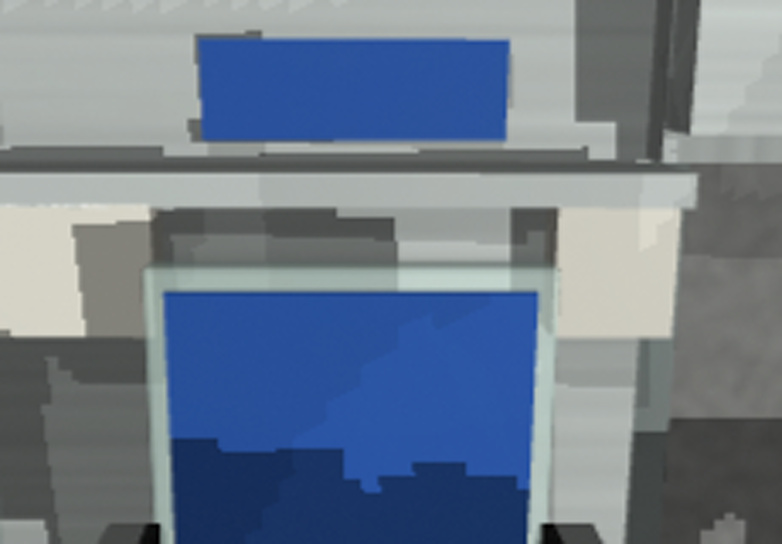

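Run:
```python
from h import *
t=np.array([.5494,-.0735,0])+.0006*YD
lower(t,-.0008)
env.release(); pr(); env.movel([t[0],t[1],.2],velocity=.15)
env.reach([.50,-.15,.33],down(-np.pi/2)); f=grab("wrist","p1"); np.savez("p.npz",**f)
crop(f,190,460,30,230,2.9,"p2"); g=grab("scene"); crop(g,180,380,150,300,4,"p3")
```

```text
g False
g False
t 64.14 pos [ 0.5496 -0.073   0.0373] F [-0.62 -0.46  0.07] gap 0.585
g False
t 64.47 pos [ 0.5494 -0.0729  0.0335] F [-0.2  -0.37 -1.3 ] gap 0.583
t 64.92 pos [ 0.5495 -0.0729  0.0336] F [0.54 0.42 0.67] gap 1.0
```

View pics/p2.png

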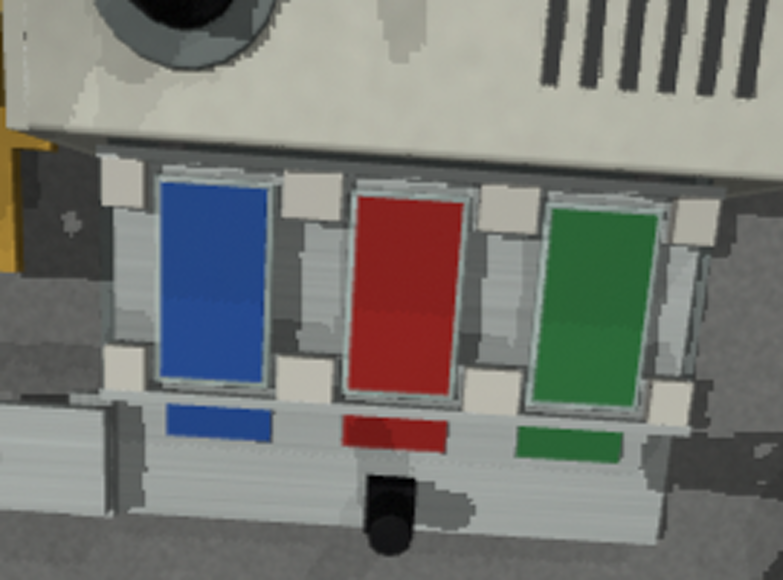

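View pics/p3.png

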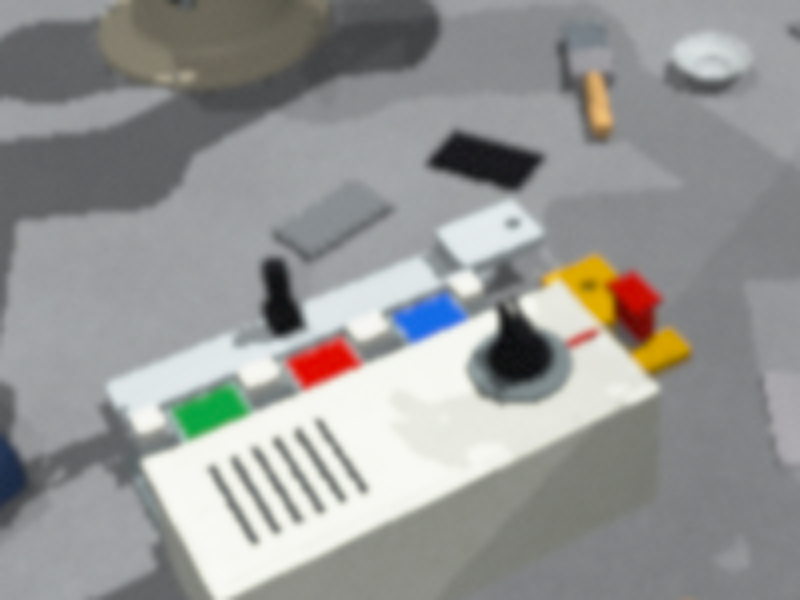

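All three plates sit level between their locators and match their tags. Now pushing the tray home.

Run:
```python
from h import *
a=np.array([.445,-.1525,.055]); q=down(-np.pi/2+PSI)
env.reach(a+[0,0,.12],q); print(env.movel(a,velocity=.12,guard=12)); pr()
env.close_gripper(60); s=pr(); a=s["position"]; a[2]=.055
e=a+XD*.1
print(env.movel(e,velocity=.06,guard=25)); pr()
e=a+XD*.1145
print(env.movel(e,velocity=.02,guard=18)); s=pr(); print("home adv",(s["position"]-a)@XD)
env.hold(.3); pr(); env.release(); s=pr(); p=s["position"]; env.movel([p[0],p[1],.2],velocity=.2)
env.reach([.53,-.10,.40],down(-np.pi/2)); f=grab("wrist","q1"); np.savez("q.npz",**f); crop(f,190,470,0,190,2.8,"q2")
```

```text
False
t 70.6 pos [ 0.4454 -0.1527  0.0556] F [0.55 0.06 0.83] gap 0.997
t 71.23 pos [ 0.4451 -0.1517  0.0553] F [0.03 5.45 5.64] gap 0.211
False
t 73.05 pos [ 0.5453 -0.158   0.0553] F [1.43 0.77 4.05] gap 0.21
True
t 73.62 pos [ 0.5548 -0.1587  0.0554] F [-2.82 -0.26  5.56] gap 0.211
home adv 0.10995335868640939
t 73.92 pos [ 0.5548 -0.1586  0.0554] F [-0.88 -0.59  5.02] gap 0.212
t 74.58 pos [ 0.5549 -0.1585  0.0552] F [ 0.35 -0.06  0.23] gap 0.999
```

View pics/q2.png

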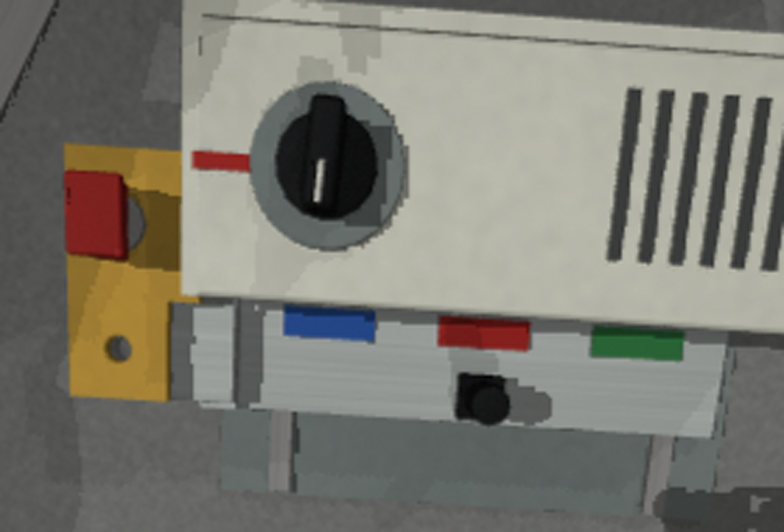

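```bash
cat >> h.py <<'E'
def tri(f1,p1,f2,p2):
    A=[]
    for f,p in((f1,p1),(f2,p2)):
        M=f["mtx"]@f["view"][:3]; A+= [p[0]*M[2]-M[0],p[1]*M[2]-M[1]]
    _,_,v=np.linalg.svd(np.array(A)); return v[-1][:3]/v[-1][3]
E
python3 - <<'E'
from h import *
f1=dict(np.load("c1.npz"));f2=dict(np.load("c2.npz"))
print(tri(f1,(303.2,72.2),f2,(533.9,72.6)),tri(f1,(303.9,57.5),f2,(537.6,57.6)))
env.reach([.60,-.08,.34],down(-np.pi/2)); f=grab("wrist"); np.savez("r1.npz",**f); crop(f,230,430,60,210,4,"r1")
env.reach([.60,-.00,.34],down(-np.pi/2)); f=grab("wrist"); np.savez("r2.npz",**f); crop(f,330,530,60,210,4,"r2")
E
```

```text
[ 0.6407702  -0.07982885  0.14896106] [ 0.65608068 -0.08088894  0.14970305]
```

View pics/r1.png

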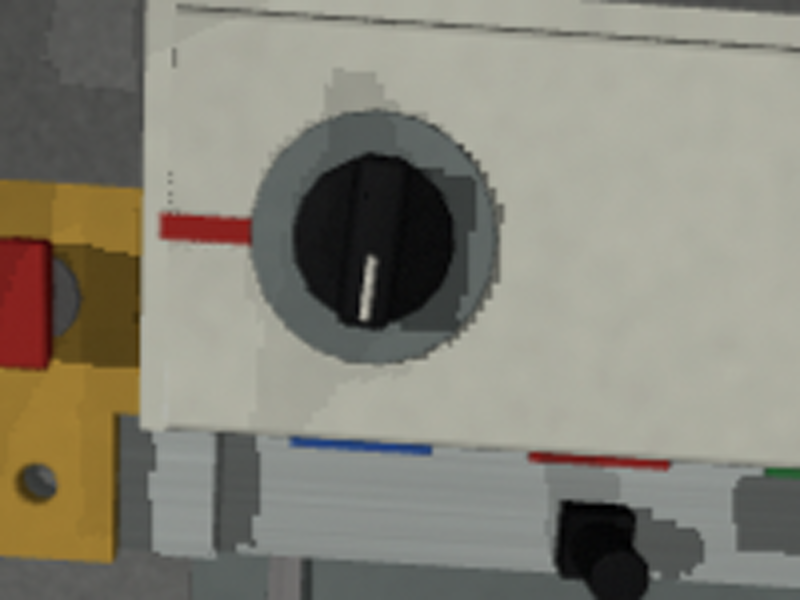

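View pics/r2.png

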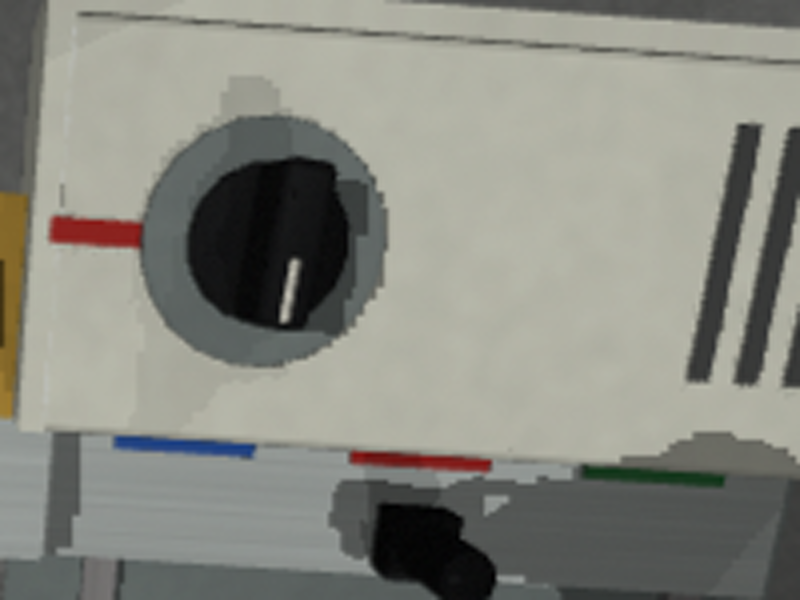

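Run:
```python
from h import *
a=dict(np.load("r1.npz"));b=dict(np.load("r2.npz"))
A=lambda u,v:(230+(u-1.5)/4,60+(v-1.5)/4);B=lambda u,v:(330+(u-1.5)/4,60+(v-1.5)/4)
for n,p,q in [("tick bot",(363,319),(284,321)),("tick top",(372,257),(295,260)),("disc",(375,236),(264,241)),("disc L",(251,236),(140,240)),("disc R",(498,237),(387,240)),("drum L",(293,240),(187,240)),("drum R",(455,240),(350,240)),("mark L",(161,226),(50,229)),("mark R",(250,232),(142,236))]:
    X=tri(a,A(*p),b,B(*q)); print(n,X.round(4),"c1@.106",cast(a,A(*p),.106)[:2].round(4))
for z in (.125,.149):
  for p in [(363,155),(405,155),(343,320),(393,320)]: print(z,cast(a,A(*p),z).round(4))
```

```text
tick bot [ 0.6408 -0.0787  0.1514] c1@.106 [ 0.6374 -0.0783]
tick top [ 0.6557 -0.0809  0.1496] c1@.106 [ 0.6544 -0.0809]
disc [ 0.6599 -0.0817  0.1092] c1@.106 [ 0.66   -0.0817]
disc L [ 0.66   -0.0475  0.1075] c1@.106 [ 0.66   -0.0473]
disc R [ 0.66   -0.1153  0.1109] c1@.106 [ 0.6598 -0.1158]
drum L [ 0.6595 -0.0595  0.1147] c1@.106 [ 0.6589 -0.0589]
drum R [ 0.6597 -0.1031  0.118 ] c1@.106 [ 0.659  -0.1039]
mark L [ 0.6627 -0.0224  0.1056] c1@.106 [ 0.6626 -0.0225]
mark R [ 0.6611 -0.0475  0.111 ] c1@.106 [ 0.6611 -0.0471]
0.125 [ 0.6806 -0.0785  0.125 ]
0.125 [ 0.6806 -0.0894  0.125 ]
0.125 [ 0.6386 -0.0731  0.125 ]
0.125 [ 0.6386 -0.0865  0.125 ]
0.149 [ 0.6796 -0.0787  0.149 ]
0.149 [ 0.6796 -0.0889  0.149 ]
0.149 [ 0.6404 -0.0737  0.149 ]
0.149 [ 0.6404 -0.0862  0.149 ]
```

Run:
```python
from h import *
c=[.660,-.0817]; y0=1.42
env.reach([*c,.23],down(y0)); print(env.movel([*c,.128],velocity=.1,guard=8)); pr()
grab("wrist","s1")
env.close_gripper(40); s=pr(); print(s["ft_torque"].round(2))
f=grab("wrist","s2")
```

```text
False
t 81.12 pos [ 0.6603 -0.0818  0.1288] F [-0.34  0.69  1.29] gap 0.997
t 81.82 pos [ 0.6603 -0.0805  0.1283] F [0.41 5.   2.18] gap 0.153
[ 0.75 -0.13 -0.04]
```

View pics/s2.png

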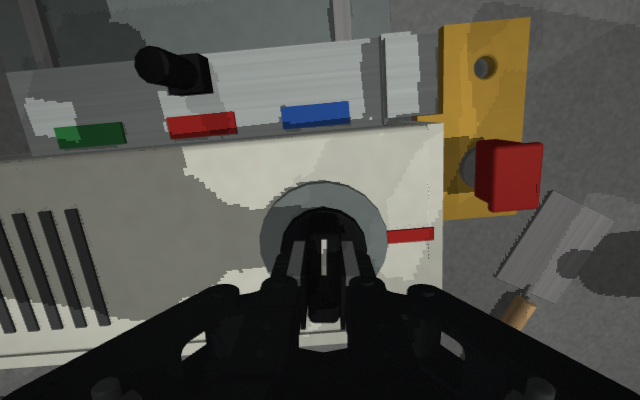

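Run:
```python
from h import *
c=[.660,-.0805]
for y in np.linspace(1.42,-.06,9)[1:]:
    env.reach([*c,.128],down(y)); s=pr(); print(s["ft_torque"].round(2))
z=R.from_quat(s["ee_rot"]).as_matrix()[:,2]; print("yaw",np.arctan2(z[1],z[0]))
f=grab("wrist","t1"); g=grab("top"); crop(g,300,420,120,180,5,"t2")
```

```text
t 82.17 pos [ 0.6603 -0.0804  0.1283] F [0.95 0.52 1.71] gap 0.151
[ 0.02 -0.1  -0.06]
t 82.47 pos [ 0.6602 -0.0805  0.1283] F [1.04 1.35 2.61] gap 0.156
[ 0.04 -0.18 -0.04]
t 82.77 pos [ 0.6602 -0.0804  0.1283] F [1.25 1.96 4.57] gap 0.155
[ 0.22 -0.08 -0.01]
t 83.07 pos [ 0.6601 -0.0804  0.1283] F [0.95 1.71 5.28] gap 0.153
[ 0.19 -0.07 -0.05]
t 83.37 pos [ 0.6601 -0.0804  0.1283] F [0.75 1.73 5.92] gap 0.152
[ 0.24 -0.02 -0.05]
t 83.67 pos [ 0.6601 -0.0804  0.1283] F [0.38 2.35 4.94] gap 0.156
[0.34 0.03 0.03]
t 83.97 pos [ 0.66   -0.0804  0.1283] F [1.08 2.71 5.08] gap 0.151
[0.3  0.08 0.  ]
t 84.27 pos [ 0.66   -0.0803  0.1283] F [0.37 2.43 5.32] gap 0.153
[ 0.31  0.04 -0.01]
yaw -0.05299967571038662
```

View pics/t1.png

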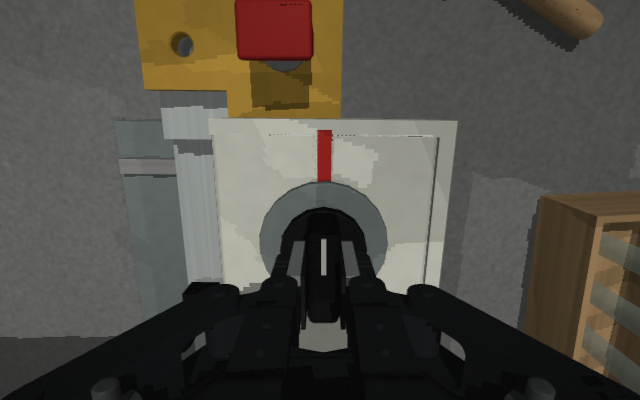

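Run:
```python
from h import *
env.release(); s=pr(); env.movel([.660,-.0804,.24],velocity=.15)
env.reach([.60,-.08,.34],down(-np.pi/2)); f=grab("wrist","u1"); np.savez("u1.npz",**f); crop(f,200,400,60,210,4,"u2")
env.reach([.30,-.30,.35],down(-np.pi/2)); env.hold(.3); g=grab("top"); crop(g,180,420,110,260,3.3,"u3"); g=grab("scene"); crop(g,190,480,140,300,2.7,"u4"); pr()
```

```text
t 85.06 pos [ 0.66   -0.0805  0.128 ] F [ 0.22  0.95 -0.54] gap 0.997
t 89.13 pos [ 0.3002 -0.2999  0.35  ] F [-0.73  0.32  0.67] gap 0.998
```

View pics/u2.png

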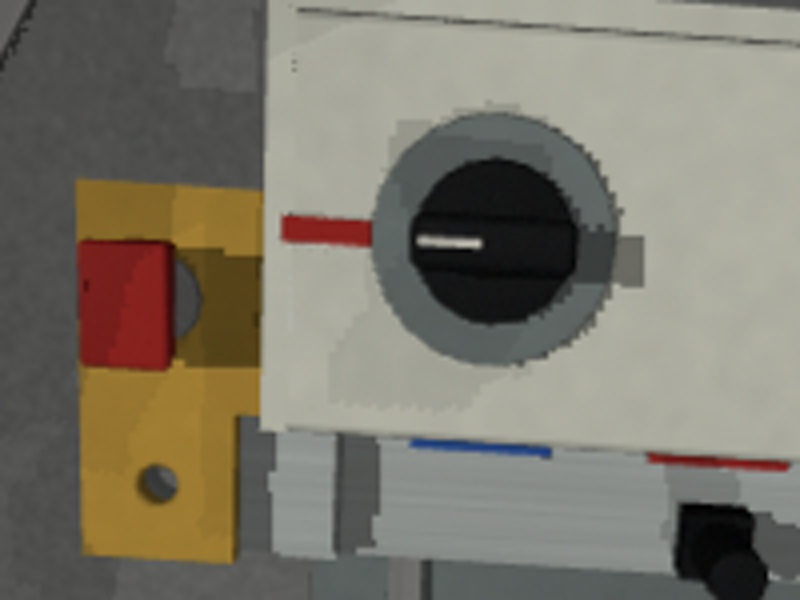

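View pics/u3.png

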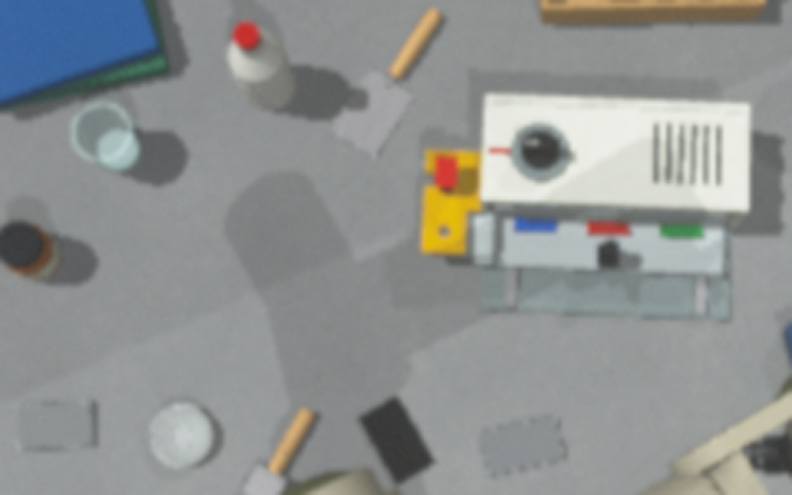

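View pics/u4.png

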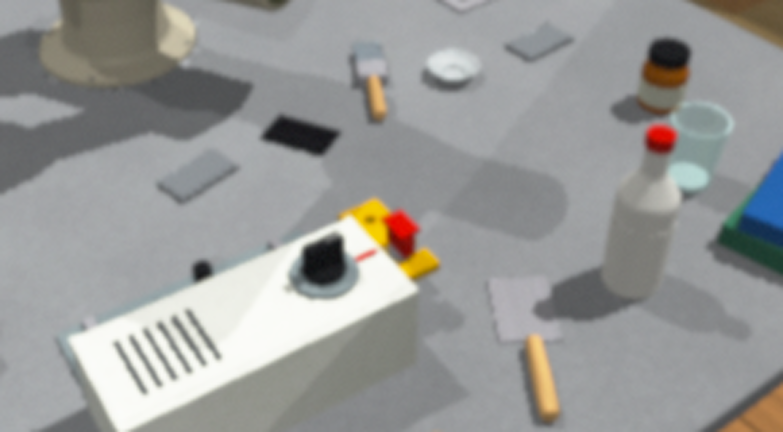

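Run:
```python
from h import *
print(job.hand_in()); pr()
```

```text
the job is handed in; nothing more can be done
None
the job is handed in; nothing more can be done
```

The job is done and handed in at about 89 s of the 210 s allowed, in the order asked; no verdict was given.

- **Pin:** I drew it out of the bore and hung it by its collar in the notch. The last pictures show it upright there, with the bore empty.
- **Tray:** I pulled it out to its stop at 0.110 m. After loading I pushed it back until it stopped again, after the same 0.110 m.
- **Plates:** All three were present. I gripped each by its long edges and laid it film up in the berth with its colour tag. The picture before closing showed all three lying flat between their locators. The hood hides them now, so I could not look at them again after pushing the tray in.
- **Timer:** I turned the knob clockwise about 1.48 rad from its starting angle. In the last picture the bar lines up with the red mark to within about 1°.
- **Rest of the bench:** Everything else looked where it was at the start. I saw no knocked plate and no slackened grip, and no force guard tripped apart from the two at the tray's end stops.

The berth position I first measured was about 1.5 mm off sideways. I saw this in the wrist view before lowering the first plate and corrected for it on all three.

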